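# Switch both fan run-in stands off

## Robot

A 6-joint arm with a two-finger parallel gripper is mounted at the origin on a cart in front of the work surface, level with it; the furniture and walls round the work are solid. World frame = base frame: x ahead of the robot, y to its left, z up, the work surface at z = 0. Lengths are in mm, angles in rad, forces in N, time in s.
With the tool pointing down it reaches from about 350 to 975 mm from the base axis. Payload 7.1 kg.
Tool frame: the origin (TCP) lies midway between the tips of the shut fingers; the grasp point (between the pads) lies 19 mm behind it (ctrl.grasp_offset is the distance from the TCP to the grasp point, in mm); z points along the fingers, y is the line along which they close (so a half turn about z gives the same grasp; the last joint's range is limited). The gripper opens to 88 mm and grips with 3 to 60 N. Pads are 20 mm wide; open, the fingers measure 115 mm over their backs; the gripper's body (75 mm by 178 mm) begins 61 mm behind the grasp point.
Start: joints at [1.15, 0.423, 1.63, -0, 1.089, -0.019], TCP at [244.39, 575.22, 222.675] pointing down, gripper open.
Joint ranges: [-3, 3], [-0.9, 2.11], [0.09, 2.58], [-1.31, 4.45], [0.11, 2.69], [-2.54, 2.54]. Speed limits (rad/s): [2.39, 2.39, 3.01, 3.14, 3.14, 3.14].

## Interface

Orientations are given as a rotation vector (axis times angle).
In Python, from workcell import ctrl gives the robot as it stands. The module is installed in compiled form; this text tells all that it offers.
- The arm moves only by the tool servo_tool, never from a script. Its argument "rows" is a list of rows, each a list of 7 numbers: the turn, a rotation vector about the tool's x, y, z as a fraction of full scale, then the shift along the tool's x, y, z as a fraction of full scale, then the finger opening in mm, from 0 to 87.8. A call has 1 to 10 rows; each row is the pose to reach, as a shift and turn from the pose commanded when the call began, along the tool's axes at that moment; what a row does not reach only later rows make up. Full scale, the value 1, is 20 cm for a shift and 1.5 rad for a turn. A row lasts 1/8 s, in which the tool goes at most 62.5 mm and 10.7 degrees, less where a joint would pass 70% of its speed; a pose out of reach is approached as far as the arm can. A call with a number of a shift or a turn outside -1 to 1 is refused whole. A call with a gripper value outside its range is refused whole. The fingers move at their own pace and stop on an object; the grip force is fixed at half the most. Time passes only in rows, so rows that repeat a pose let the fingers close. It gives the time, the measured TCP pose, the force, the opening and the grip force at its end, in the units of the state.
- ctrl.get_obs(): the state, without advancing time (a new reading comes with each control period).
- ctrl.get_image(name): name is "side" or "top"; returns (picture, depth): 480x640x3 uint8, red, green, blue; 480x640 float32, mm along the optical axis (not along the pixel's ray), 0 where there is no reading.
- ctrl.camera_info(name): a dict with "intrinsics" (3x3 intrinsics, pixels), "R" (3x3) and "t" (3): a world point X has camera coordinates R X + t. Camera axes: x right, y down, z forward; pixel columns grow to the right and rows downward; lengths in mm; the calibration is good to about 2 mm. A picture is of the moment at which its call begins. camera_info takes no time and is no camera call.
- ctrl.close_job(): hands the job in; it is judged then, once.
The state is a dict: "t": time; "qpos": joint angles; "qvel": joint speeds; "joint_torque": joint torques, N m; "ee_pos": TCP position; "orientation": TCP orientation; "ft_force": force on the tool from outside, world axes, zero at the start; "moment": the same for the moment, N m; "width": finger opening in mm; "grasp_force": force on a finger pad.
Only numpy, scipy, OpenCV 4.12 (cv2) and the standard library are available. Lean on these libraries where they do the work, as an engineer would, in place of code of your own. Each camera call takes 0.05 s, during which the arm holds its last target. There are 200 camera calls.

## Task

The run-in of the two fans is over: one stand is still switched forward and the other reverse. Set the toggle switch on each of the two stands to its upright centre off position, so that it stays clicked there when let go, and do not move or knock over the loose capacitor and part box between them or the screwdriver beside them.

Things in the scene. Friction and masses are not known exactly. Their poses are not given: they have to be found in the camera images.
- stand_a: fan run-in stand, fixed to the bench: aluminium base plate 170 x 120 x 10 mm carrying a black fan with a 40 mm square frame (top 30 mm above the bench) on its far half and a grey switch box, 62 x 86 mm, centred 45 mm in front of the plate's centre (toward the robot), steel face plate on top at 56.5 mm above the bench. Origin: centre of the plate's underside; x points away from the robot (from switch to fan), y to the stand's left, z up
- stand_b: the second fan run-in stand, the same in all its sizes but with the larger fan (60 mm square frame, top 35 mm above the bench); same origin and axes. The two stands may stand either way round, left or right
- switch_a (a joint): angle of stand_a's toggle lever about its pivot, rad: 0 upright (off), positive leans to the stand's left (+y, forward), negative to its right (-y, reverse). Three spring clicks: forward about +0.35, off 0, reverse about -0.35; stops at +-0.42. The lever snaps to the nearest click: to off when let go within about 0.15 of upright, over to the other side when pushed more than about 0.2 past upright. It takes about 3 N at the knob to push it out of a click
- switch_b (a joint): the same for stand_b's toggle lever
- knob_a (a point): middle of the black knob of stand_a's toggle lever: knob 15 mm in diameter, 24 mm long, on a steel stem 9 mm thick. This point lies 50 mm along the lever from the pivot, the knob's tip 58 mm from it. Upright, this point is 108 mm above the bench, the tip 116 mm. z points along the lever, x along the lever's hinge
- knob_b (a point): the same for stand_b's toggle lever
- pivot_a (a point): fixed point on stand_a, on its lever's hinge axis: 45 mm in front of the plate's centre, 58 mm above the bench; axes as the stand's. The lever swings in the stand's y-z plane about it
- pivot_b (a point): the same for stand_b
- capacitor: loose black capacitor 18 mm in diameter, 32 mm tall, standing upright between the two stands; origin at the centre of its underside
- part_box: loose small white part box 39 x 55 x 30 mm (its 55 mm side along its y) standing behind the capacitor, between the far ends of the stands; origin at the centre of its underside
- screwdriver: loose yellow screwdriver, 160 mm long, lying to the left of the stands, the nearest one to them; origin at the centre of its underside, y along its length

How it is judged (in metres and radians):
At the end, for the whole second after the job is handed in: both toggle levers rest in their centre off click, within 0.08 rad (about 5 degrees) of upright (value of joint switch_a between -0.08 and 0.08 rad and value of joint switch_b between -0.08 and 0.08 rad); the robot touches nothing.
It fails at once if the capacitor, the part box or the screwdriver is shifted by more than 20 mm, or the capacitor is tipped over (distance of any of capacitor, part_box, screwdriver from where it was at the start of the episode above 0.02 m or angle between capacitor's own z axis and vertical above 0.5 rad).
It also fails if it takes over 43 s, if anything falls off the work surface, if the arm or the gripper's body presses on something with over 40 N, if the wrist force passes 120 N, or if a joint passes its speed limit or range.

## Working session

There is one attempt and no reset: what is moved stays moved. The work goes in short steps, Python scripts to look and compute and a tool call to move; the robot and the scene stay as the last step left them, time stands still between calls to the robot, and variables do not carry over. Pictures are saved under pics/ and viewed, at most 10 in all, crops included, and the job is handed in when it is done.

Besides the shell and the picture viewer there is one more tool, called after ">>>" as a command line: name --pt "numbers of a row" for each row, then --argument value for the rest. servo_tool: Moves the arm, as the interface text tells. Its arguments: {"type":"object","properties":{"rows":{"type":"array","items":{"type":"array","items":{"type":"number"}}}},"required":["rows"]}

```bash
mkdir -p pics
cat > h.py <<'E'
import numpy as np, cv2
from workcell import ctrl
def grab(n,f=None):
    p,d=ctrl.get_image(n); 
    if f: cv2.imwrite('pics/'+f,p[:,:,::-1])
    c=ctrl.camera_info(n); K,R,t=[np.array(c[k],float) for k in('intrinsics','R','t')]
    v,u=np.mgrid[:480,:640]
    P=np.stack([(u-K[0,2])/K[0,0]*d,(v-K[1,2])/K[1,1]*d,d],-1)
    W=(P-t.reshape(3))@R; W[d==0]=np.nan
    return p,d,W
E
python3 - <<'E'
from h import *
for n in('top','side'):
    p,d,W=grab(n,n+'0.png'); np.save(n+'0.npy',W)
    c=ctrl.camera_info(n);print(n,-np.array(c['R']).T@np.array(c['t']).ravel())
o=ctrl.get_obs();print(o)
E
```

```text
top [ 475.5838542    88.17292022 1025.56960812]
side [   -6.01758668 -1120.27355105   793.1364162 ]
{'t': 0.1, 'qpos': array([ 1.14999891e+00,  4.23757590e-01,  1.63057707e+00,  2.73991322e-05,
        1.08859341e+00, -1.90133476e-02]), 'qvel': array([ 0.00013231, -0.00270028, -0.00167566, -0.0001957 , -0.00046238,
        0.00077085]), 'joint_torque': array([-6.90325469e-04, -5.45611668e+01, -2.74324554e+01,  6.45644940e-02,
        1.87712983e-02,  1.71677840e-05]), 'ee_pos': array([244.19337029, 574.79794171, 221.99803529]), 'orientation': array([-6.26841000e-01, -3.07809870e+00,  2.03863535e-03]), 'ft_force': array([ 0.14890575,  0.11244933, -0.00801194]), 'moment': array([ 0.010184  ,  0.02873847, -0.00610092]), 'grasp_force': 0.0, 'width': 87.77520643076036}
```

View pics/top0.png

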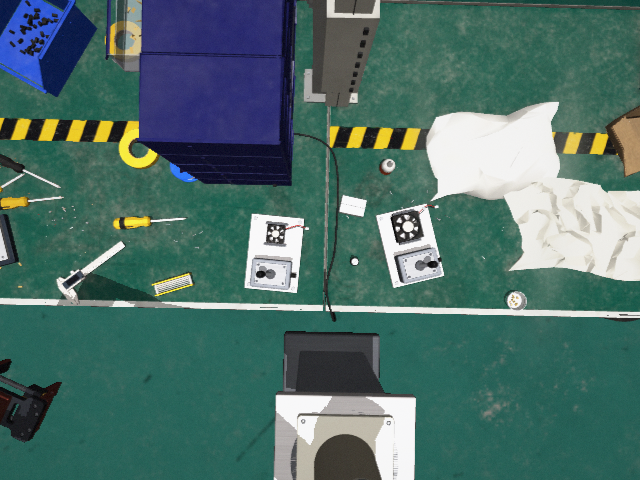

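View pics/side0.png

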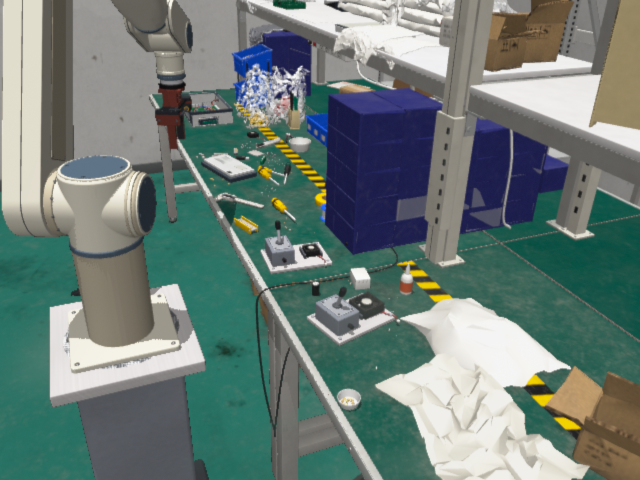

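Left stand (top px ~(275,255)) has the small fan, so it is stand_a, with its knob at ~(262,273) leaning left. Right stand_b (~(410,250)) has its knob at ~(432,264) leaning right. Capacitor is at (354,261), part box at (353,205), screwdriver at (150,222).

Run:
```python
from h import *
W=np.load('top0.npy'); S=np.load('side0.npy')
p=cv2.imread('pics/top0.png')
def box(W,x0,x1,y0,y1):
    m=np.zeros(W.shape[:2],bool); m[y0:y1,x0:x1]=1; return m
for n,b in(('a',(235,312,205,300)),('b',(370,450,195,295))):
    m=box(W,*b)
    f=m&(W[...,2]>50)&(W[...,2]<63); q=W[f]
    r=cv2.minAreaRect(q[:,:2].astype(np.float32)); print(n,'face',r,np.median(q[:,2]))
    f=m&(W[...,2]>5)&(W[...,2]<63); r=cv2.minAreaRect(W[f][:,:2].astype(np.float32)); print(' plate',r)
    f=m&(p.min(2)>190)&(W[...,2]<20); r=cv2.minAreaRect(W[f][:,:2].astype(np.float32)); print(' white',r,np.median(W[f][:,2]))
    k=m&(W[...,2]>85)&(W[...,2]<130); q=W[k]; print(' knob top',len(q),q.mean(0),q.min(0),q.max(0))
    # side
    c=np.array(r[0]); k=(np.abs(S[...,0]-c[0])<70)&(np.abs(S[...,1]-c[1])<70)&(S[...,2]>85)&(S[...,2]<130); q=S[k]; print(' knob side',len(q),q.mean(0) if len(q) else '',q.min(0),q.max(0))
for n,b in(('cap',(346,362,252,270)),('box',(337,370,193,217)),('drv',(108,190,210,235))):
    m=box(W,*b)&(W[...,2]>6); print(n,W[m].mean(0),W[m].min(0),W[m].max(0))
# heights of surroundings in workspace
m=(W[...,0]>250)&(W[...,0]<600)&(np.abs(W[...,1])<450)&(W[...,2]>130);print(m.sum(),W[m].min(0) if m.any() else '')
m=(S[...,2]>130)&(S[...,0]>250)&(S[...,0]<750)&(np.abs(S[...,1]-50)<300); print(m.sum(),S[m].min(0),S[m].max(0))
```

```text
a face ((425.7126159667969, 172.32272338867188), (85.72821044921875, 61.79550552368164), 85.75704956054688) 54.7158000357613
 plate ((470.241455078125, 163.48577880859375), (131.43887329101562, 169.89013671875), 85.81104278564453)
 white ((470.07305908203125, 163.44918823242188), (131.17874145507812, 168.1280975341797), 85.73452758789062) 8.940762327605038
 knob top 59 [427.20599631 187.42947952 107.34976535] [420.76518953 178.40994001  86.89905129] [433.4476114  196.79542977 114.53539249]
 knob side 57 [424.8176394  184.64376792 101.4361724 ] [416.79046192 176.96627889  85.45921624] [435.0075915  193.72718676 113.7817112 ]
b face ((451.6124267578125, -149.902099609375), (61.764766693115234, 85.83155059814453), 15.198830604553223) 54.76160970114854
 plate ((506.99688720703125, -159.24876403808594), (182.0503692626953, 166.87242126464844), 14.874154090881348)
 white ((506.8887023925781, -157.45416259765625), (181.0605926513672, 162.1848602294922), 15.008172988891602) 9.083901141953623
 knob top 68 [ 455.59017701 -163.43649448  106.30111782] [ 449.115515   -172.05023912   88.37692691] [ 462.15994799 -156.84573944  115.38774594]
 knob side 66 [ 452.75022759 -168.35754843  103.38205217] [ 446.79908728 -175.40792016   85.32214203] [ 460.97461771 -159.03989064  114.29192885]
cap [455.92400215 -10.39078025  29.50999266] [447.81480709 -19.02079722   7.87367074] [463.49755933  -2.46264983  33.68190672]
box [579.42065006  -3.1862767   27.57562953] [557.07843928 -34.3416164    6.03687202] [610.11010042  29.55754377  33.56303283]
drv [532.64290303 474.07679529  19.09308099] [515.97723212 369.3685254    6.9163776 ] [544.6007856  529.22766722  28.56301084]
0 
8049 [618.56490244 125.7537005  130.0267823 ] [749.96055772 347.24154274 401.21105478]
```

```bash
cat > to.py <<'E'
import sys
from h import *
from scipy.spatial.transform import Rotation as Ro
x,y,z,yaw=map(float,sys.argv[1:5]); o=ctrl.get_obs()
R=Ro.from_rotvec(o['orientation'])
best=None
for k in(0,180):
    T=Ro.from_euler('z',yaw+k,degrees=True)*Ro.from_matrix(np.diag([1,-1,-1]))
    d=(R.inv()*T).as_rotvec()
    print(k,'turn',np.round(d/1.5,3), 'deg',np.degrees(np.linalg.norm(d)).round(1))
print('shift',np.round(R.inv().apply(np.array([x,y,z])-o['ee_pos'])/200,3),'q',o['qpos'].round(2),o['t'])
E
python3 to.py 425.7 172.3 200 -4.2
```

```text
0 turn [-0.000e+00  1.000e-03  1.875e+00] deg 161.2
180 turn [-0.001 -0.    -0.219] deg 18.8
shift [-1.622 -1.497  0.112] q [ 1.15  0.42  1.63  0.    1.09 -0.02] 0.1
```

>>> servo_tool --pt "0 0 0 -0.2 -0.187 0 87" --pt "0 0 0 -0.4 -0.374 0 87" --pt "0 0 0 -0.6 -0.56 0 87" --pt "0 0 0 -0.81 -0.749 0 87" --pt "0 0 0 -0.81 -0.749 0 87" --pt "0 0 0 -0.81 -0.749 0 87"

```text
t: 0.85
ee_pos: [335.1, 374.3, 222.8]
orientation: [-0.628, -3.078, -0.001]
ft_force: [0.5, 0.0, 0.0]
width: 87.1
grasp_force: 0.0
```

>>> servo_tool --pt "0 0 -0.05 -0.2 -0.187 0 87" --pt "0 0 -0.1 -0.4 -0.374 0 87" --pt "0 0 -0.16 -0.6 -0.56 0 87" --pt "0 0 -0.219 -0.81 -0.749 0 87" --pt "0 0 -0.219 -0.81 -0.749 0 87" --pt "0 0 -0.219 -0.81 -0.749 0 87" --pt "0 0 -0.219 -0.81 -0.749 0 87"

```text
t: 1.72
ee_pos: [425.0, 174.3, 222.6]
orientation: [-0.112, -3.139, -0.0]
ft_force: [0.5, 0.1, -0.0]
width: 87.0
grasp_force: 0.0
```

```bash
python3 to.py 425.7 172.3 92 -4.2; python3 -c "
from h import *
print(ctrl.get_obs()['ee_pos']); p,d,W=grab('side'); cv2.imwrite('pics/s1.png',cv2.resize(p[130:370,180:480,::-1],(750,600)))"
```

```text
0 turn [ 0.     0.    -2.093] deg 179.9
180 turn [ 0.    -0.     0.001] deg 0.1
shift [-0.004 -0.01   0.653] q [ 0.36  0.18  1.98  0.    0.98 -1.14] 1.725
[424.99864615 174.31156757 222.5944363 ]
```

View pics/s1.png

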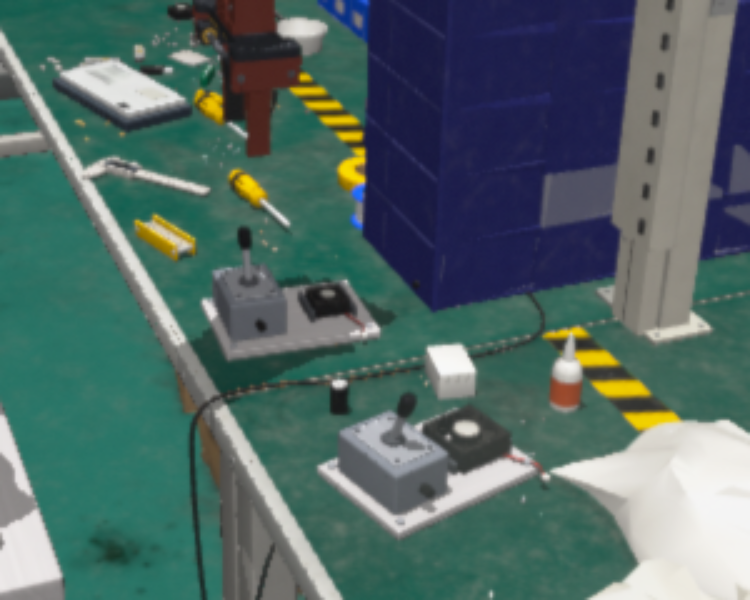

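The gripper (crop ~(258,120)) hangs clear over stand_a, with its jaw line along the stand's y. Nothing has been touched. Next I descend and close.

>>> servo_tool --pt "0 0 0 -0.004 -0.01 0.15 87" --pt "0 0 0 -0.004 -0.01 0.3 87" --pt "0 0 0 -0.004 -0.01 0.45 87" --pt "0 0 0 -0.004 -0.01 0.56 87" --pt "0 0 0 -0.004 -0.01 0.65 87" --pt "0 0 0 -0.004 -0.01 0.65 87" --pt "0 0 0 -0.004 -0.01 0.65 87"

```text
t: 2.65
ee_pos: [426.2, 171.4, 93.1]
orientation: [0.113, 3.139, 0.0]
ft_force: [0.7, 0.6, -1.1]
width: 87.3
grasp_force: 0.0
```

>>> servo_tool --pt "0 0 0 0 0 0 60" --pt "0 0 0 0 0 0 50" --pt "0 0 0 0 0 0 42" --pt "0 0 0 0 0 0 35" --pt "0 0 0 0 0 0 29" --pt "0 0 0 0 0 0 23" --pt "0 0 0 0 0 0 17" --pt "0 0 0 0 0 0 17" --pt "0 0 0 0 0 0 17" --pt "0 0 0 0 0 0 17"

```text
t: 3.9
ee_pos: [425.9, 170.7, 92.6]
orientation: [-0.115, -3.139, 0.0]
ft_force: [-0.5, 1.8, -0.0]
width: 17.1
grasp_force: 0.9
```

>>> servo_tool --pt "0 0 0 0 0 0 25" --pt "0 0 0 0 0 0 40" --pt "0 0 0 0 0 0 60" --pt "0 0 0 0 0 0 87" --pt "0 0 0 0 0 0 87" --pt "0 0 0 0 0 0 87"

```text
t: 4.65
ee_pos: [426.0, 170.7, 92.6]
orientation: [-0.115, -3.139, 0.0]
ft_force: [0.5, 0.7, -0.7]
width: 71.5
grasp_force: 0.0
```

>>> servo_tool --pt "0 0 0 0 0 -0.15 87" --pt "0 0 0 0 0 -0.35 87" --pt "0 0 0 0 0 -0.55 87" --pt "0 0 0 0 0 -0.65 87" --pt "0 0 0 0 0 -0.65 87" --pt "0 0 0 0 0 -0.65 87"

```text
t: 5.4
ee_pos: [425.5, 170.5, 221.8]
orientation: [-0.115, -3.138, 0.001]
ft_force: [-0.2, -0.4, -1.2]
width: 87.2
grasp_force: 0.0
```

```bash
python3 to.py 451.6 -149.9 222 15; python3 -c "
from h import *
p,d,S=grab('side')
k=(np.abs(S[...,0]-425)<60)&(np.abs(S[...,1]-172)<60)&(S[...,2]>85)&(S[...,2]<130); q=S[k]; print(len(q),q.mean(0),q.min(0),q.max(0))"
```

```text
0 turn [-1.000e-03  0.000e+00  1.871e+00] deg 160.8
180 turn [-0.    -0.001 -0.223] deg 19.2
shift [-0.248 -1.588 -0.   ] q [ 0.36  0.18  1.99 -0.    0.98 -1.14] 5.4
51 [423.81263018 168.95856301 104.1121076 ] [416.50040726 162.54771682  85.45413904] [430.45855011 176.65543599 117.42909197]
```

>>> servo_tool --pt "0 0 -0.05 -0.03 -0.2 0 87" --pt "0 0 -0.1 -0.06 -0.4 0 87" --pt "0 0 -0.1 -0.09 -0.6 0 87" --pt "0 0 -0.1 -0.124 -0.794 0 87" --pt "0 0 -0.1 -0.124 -0.794 0 87" --pt "0 0 -0.1 -0.124 -0.794 0 87" --pt "0 0 -0.1 -0.124 -0.794 0 87"

```text
t: 6.32
ee_pos: [438.9, 11.4, 222.2]
orientation: [0.122, -3.138, -0.0]
ft_force: [-0.6, 0.3, 0.1]
width: 86.9
grasp_force: 0.0
```

```bash
python3 to.py 451.6 -149.5 222 15
```

```text
0 turn [-1.000e-03 -0.000e+00  1.972e+00] deg 169.5
180 turn [ 0.    -0.001 -0.123] deg 10.5
shift [-0.001 -0.807  0.001] q [-0.    0.15  2.02  0.    0.97 -1.65] 6.325
```

>>> servo_tool --pt "0 0 -0.05 0 -0.2 0 87" --pt "0 0 -0.123 0 -0.4 0 87" --pt "0 0 -0.123 0 -0.6 0 87" --pt "0 0 -0.123 0 -0.807 0 87" --pt "0 0 -0.123 0 -0.807 0 87" --pt "0 0 -0.123 0 -0.807 0 87" --pt "0 0 -0.123 0 -0.807 0 87"

```text
t: 7.2
ee_pos: [451.4, -149.1, 222.6]
orientation: [0.412, -3.114, -0.001]
ft_force: [-1.0, -0.3, -0.7]
width: 86.7
grasp_force: 0.0
```

```bash
python3 to.py 451.6 -149.5 92 15
```

```text
0 turn [ 0.     0.    -2.094] deg 179.9
180 turn [ 0.    -0.     0.001] deg 0.1
shift [-0.001 -0.002  0.653] q [-0.34  0.2   1.95  0.    0.99 -2.18] 7.2
```

>>> servo_tool --pt "0 0 0 0 0 0.15 87" --pt "0 0 0 0 0 0.3 87" --pt "0 0 0 0 0 0.45 87" --pt "0 0 0 0 0 0.56 87" --pt "0 0 0 0 0 0.65 87" --pt "0 0 0 0 0 0.65 87" --pt "0 0 0 0 0 0.65 87"

```text
t: 8.07
ee_pos: [452.0, -150.0, 93.3]
orientation: [-0.41, 3.114, -0.0]
ft_force: [-0.2, 0.2, -0.7]
width: 86.7
grasp_force: 0.0
```

>>> servo_tool --pt "0 0 0 0 0 0 60" --pt "0 0 0 0 0 0 50" --pt "0 0 0 0 0 0 42" --pt "0 0 0 0 0 0 35" --pt "0 0 0 0 0 0 29" --pt "0 0 0 0 0 0 23" --pt "0 0 0 0 0 0 17" --pt "0 0 0 0 0 0 17" --pt "0 0 0 0 0 0 17" --pt "0 0 0 0 0 0 17"

```text
t: 9.32
ee_pos: [451.4, -150.3, 92.6]
orientation: [0.409, -3.114, -0.0]
ft_force: [-1.8, -0.4, -0.0]
width: 16.7
grasp_force: 0.0
```

>>> servo_tool --pt "0 0 0 0 0 0 25" --pt "0 0 0 0 0 0 40" --pt "0 0 0 0 0 0 60" --pt "0 0 0 0 0 0 87" --pt "0 0 0 0 0 0 87" --pt "0 0 0 0 0 0 87"

```text
t: 10.07
ee_pos: [451.6, -150.4, 92.7]
orientation: [-0.409, 3.115, -0.0]
ft_force: [0.2, -0.4, -0.3]
width: 71.5
grasp_force: 0.0
```

>>> servo_tool --pt "0 0 0 0 0 -0.15 87" --pt "0 0 0 0 0 -0.35 87" --pt "0 0 0 0 0 -0.55 87" --pt "0 0 0 0 0 -0.65 87" --pt "0 0 0 0 0 -0.65 87" --pt "0 0 0 0 0 -0.65 87"

```text
t: 10.82
ee_pos: [451.0, -150.2, 221.8]
orientation: [0.409, -3.114, -0.001]
ft_force: [0.5, -0.8, 0.2]
width: 87.1
grasp_force: 0.0
```

```bash
python3 -c "
from h import *
p,d,S=grab('side'); cv2.imwrite('pics/s2.png',cv2.resize(p[130:370,180:480,::-1],(750,600)))
for x,y in((425,172),(452,-150)):
    k=(np.abs(S[...,0]-x)<60)&(np.abs(S[...,1]-y)<60)&(S[...,2]>85)&(S[...,2]<130); q=S[k]; print(len(q),q.mean(0),q.min(0),q.max(0))"
```

```text
49 [423.76991709 168.80167593 104.90693174] [417.85366189 162.06318055  87.35926525] [429.98336347 175.4785492  118.94161718]
77 [ 449.03969492 -153.4853431   104.90027151] [ 441.37575537 -161.63996169   85.90806121] [ 457.86072355 -145.97163545  119.67003349]
```

View pics/s2.png

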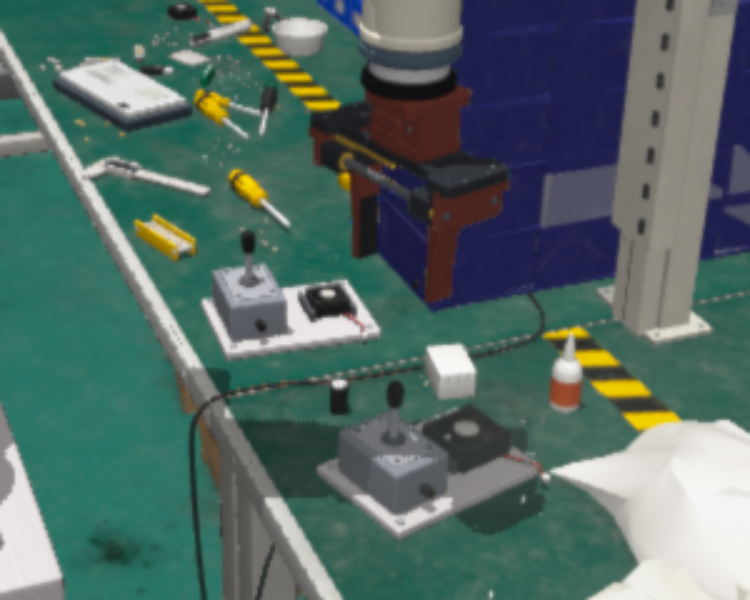

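Both levers stand upright (crop (248,245) and (396,395)). The capacitor, part box and screwdriver are unmoved, and the gripper is clear above stand_b.

```bash
python3 -c "
from workcell import ctrl
print(ctrl.close_job())"
```

```text
the job is handed in; nothing more can be done
None
```

I set both toggle switches to their upright off position and handed the job in at about 11 s. The last camera view showed both levers upright after release, the loose parts where they were, and the gripper clear; the hand-in returned no verdict.

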